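# Blow out the lacquer bowls and nest the set

## Task

The sanded lacquer bowls on the drying rack are to be packed as a nested set. Working from the largest to the smallest, take one bowl at a time: stand it by itself in the middle of the round work stand, let go of it, press the duster can's nozzle cap fully down for about half a second and let it come up, then set that bowl upright and centred into the nest that is begun in the packing tray before the next one gets its puff. Leave everything else where it is; two or three bowls are there to be done.

Things in the scene. Friction and masses are not known exactly. Their poses are not given: they have to be found in the camera images.
- bowl_base: Largest footed bowl, already dusted, fixed in the packing tray: the nest begun. Rim 76 mm across outside, 52 high, foot 36 across and 14 high, wall 4, inner floor 23 above the underside; upright lip band from 37 up to the rim, tapering to the foot below it. Origin: centre of the underside, z up out of the mouth. A smaller one stands on its inner floor, 23 mm higher, loosely.
- bowl_a: Footed bowl to do (black, red inside), largest of four; upright on the rack, or None at the start if absent. Rim 70 mm across outside, 50 high, foot 35 across and 14 high, wall 4, inner floor 23 above the underside; upright lip band from 36 up to the rim, tapering to the foot below it. Origin: centre of the underside, z up out of the mouth. Nests like bowl_base.
- bowl_b: Footed bowl to do (black, red inside), second largest of four; upright on the rack, or None at the start if absent. Rim 64 mm across outside, 48 high, foot 34 across and 14 high, wall 4, inner floor 23 above the underside; upright lip band from 34 up to the rim, tapering to the foot below it. Origin: centre of the underside, z up out of the mouth. Nests like bowl_base.
- bowl_c: Footed bowl to do (black, red inside), third largest of four; upright on the rack, or None at the start if absent. Rim 58 mm across outside, 46 high, foot 33 across and 14 high, wall 4, inner floor 23 above the underside; upright lip band from 32 up to the rim, tapering to the foot below it. Origin: centre of the underside, z up out of the mouth. Nests like bowl_base.
- bowl_d: Footed bowl to do (black, red inside), smallest of four; upright on the rack, or None at the start if absent. Rim 52 mm across outside, 44 high, foot 32 across and 14 high, wall 4, inner floor 23 above the underside; upright lip band from 30 up to the rim, tapering to the foot below it. Origin: centre of the underside, z up out of the mouth. Nests like bowl_base.
- stand_top (a point): Centre of the flat top of the round work stand: a fixed aluminium disc 130 mm across, top face 25 mm above the table, in front of the spray can's nozzle. x points from the stand to the can, whose axis is 150 mm from the stand's axis.
- cap_top (a point): Centre of the top of the white press-down nozzle cap (36 mm across, 20 mm tall) of the air-duster can; about 171 mm above the table when up, moves with the cap. The can (53 mm across) is fixed upright in a bracket beside the stand, and a thin red nozzle tube reaches 40 mm from the cap's axis towards the stand.
- cap (a joint): How far the nozzle cap is pressed down, m: 0 up, 0.006 fully down. Sprung: starts to move at 2.4 N, 7.2 N fully down, comes up by itself.
- tray: Fixed low cardboard packing tray 160 x 160 mm, walls 34 mm high, filled to 26 mm by a fitted insert that holds bowl_base fast in its middle. Origin: centre of its underside.
- rack: Fixed bamboo drying rack, its flat top 20 mm above the table, 280 mm along its x and 380 mm along its y (from -160 to +220 mm). Origin on the table below the middle of the four bowl places.
- sanding_block: Bystander, to be left alone: cork sanding block 65 x 35 x 22 lying on the rack (mm).
- tin: Bystander, to be left alone: open tin 68 across, 75 high (mm).
- mixing_bowl: Bystander, to be left alone: black mixing bowl 116 across, 45 high (mm).
- brush: Bystander, to be left alone: flat brush 170 long lying on the table (mm).
- jar: Bystander, to be left alone: amber jar 60 across, 75 high (mm).
Not all that is in view belongs to the job. What is shaped like the bowl_a but pink is not meant.

How it is judged:
By the outcome, as a careful person would: the job done as asked, in the order asked, and still so for the second after the job is handed in, with the robot touching nothing.
Of bowl_a, bowl_b, bowl_c, bowl_d only 2 to 3 are there at a start; the rules pass over those that are not, and their reading is None.
At some moment in a run one of bowl_a, bowl_b, bowl_c, bowl_d may be knocked a few centimetres aside while the robot is not near it.
It also fails if it takes over 210 s, if anything falls off the work surface, if the arm or the gripper's body presses on something with over 40 N, if the wrist force passes 120 N, or if a joint passes its speed limit or range.

## Robot

A 6-joint arm with a two-finger parallel gripper is mounted at the origin on the work surface. World frame = base frame: x ahead of the robot, y to its left, z up, the work surface at z = 0. Lengths are in m, angles in rad, forces in N, time in s.
With the tool pointing down it reaches from about 0.35 to 0.85 m from the base axis. Payload 8.1 kg.
Tool frame: the origin (TCP) lies on the centre line of the jaws, within the pads' length; the fingertips stand robot.tips_ahead ahead of it and the grasp point (between the pads) lies 6 mm ahead of it (robot.tips_ahead is the distance from the TCP to the fingertips, in m); z points along the fingers, y is the line along which they close (so a half turn about z gives the same grasp; the last joint's range is limited). The gripper opens to 93 mm and grips with 3 to 60 N. Pads are 15 mm wide; open, the fingers measure 128 mm over their backs; the gripper's body (75 mm by 188 mm) begins 65 mm behind the grasp point.
Start: joints at [1.159, 0.13, 1.488, -0, 1.523, -0.085], TCP at [0.193, 0.568, 0.244] pointing down, gripper open.
Joint ranges: [-2.96, 2.96], [-0.89, 2.26], [0.02, 2.5], [-1.34, 4.48], [0, 2.73], [-2.66, 2.66]. Speed limits (rad/s): [2.39, 2.39, 2.79, 3.14, 3.14, 3.14].

## Interface

Orientations are given as a rotation vector (axis times angle).
In Python, from plant import robot gives the robot as it stands.
- The arm moves only by the tool apply_moves, never from a script. Its arguments are lists of equal length, an entry for each row: "delta_pos": the shift along the tool's x, y, z in cm, a list of three; "twist": the turn about the tool's z in rad. A call has 1 to 8 rows; each row shifts and turns the commanded pose from where the row before left it, along the tool's axes as they then stand; what a row does not reach is not made up. A row lasts 1/8 s, in which the tool goes at most 62.5 mm and 10.7 degrees, less where a joint would pass 70% of its speed; a pose out of reach is approached as far as the arm can. A call with a gripper value outside its range is refused whole. "gripper" is the finger opening in cm, from 0 to 9.3, set as the call begins (left out, the last holds). The fingers move at their own pace and stop on an object; "squeeze" is the grip in N (left out, the last holds). Time passes only in rows, so rows that do not move let the fingers close. It gives the time, the measured TCP pose, the force, the opening and the grip force at its end, in the units of the state.
- robot.read_state(): the state, without advancing time (a new reading comes with each control period).
- robot.read_camera(name): name is "scene" or "top"; returns a dict with "frame" (400x640x3 uint8, red, green, blue), "vertical_fov" (degrees; the focal length in pixels is half the picture's height over the tangent of half this angle, whatever the lens; pixels are square), "cx", "cy" (the principal point, pixels), "R" (3x3) and "t" (3): a world point X has camera coordinates R X + t. Camera axes: x right, y down, z forward; pixel columns grow to the right and rows downward; lengths in m; the calibration is good to about 2 mm. A picture is of the moment at which its call begins. There is no depth.
- robot.close_job(): hands the job in; it is judged then, once.
The state is a dict: "t": time; "q": joint angles; "dq": joint speeds; "joint_torque": joint torques, N m; "tool_pos": TCP position; "orientation": TCP orientation; "force": force on the tool from outside, world axes, zero at the start; "wrist_torque": the same for the moment, N m; "opening": finger opening in m; "gripper_force": force on a finger pad.
Only numpy, scipy, OpenCV 4.12 (cv2) and the standard library are available. Lean on these libraries where they do the work, as an engineer would, in place of code of your own. Each camera call takes 0.05 s, during which the arm holds its last target. There are 200 camera calls.

## Working session

There is one attempt and no reset: what is moved stays moved. The work goes in short steps, Python scripts to look and compute and a tool call to move; the robot and the scene stay as the last step left them, time stands still between calls to the robot, and variables do not carry over. Pictures are saved under pics/ and viewed, at most 14 in all, crops included, and the job is handed in when it is done.

Besides the shell and the picture viewer there is one more tool, called after "Request:" in YAML: its name, and indented under it one key for each argument. apply_moves: Moves the arm, as the interface text tells. Its arguments: {"type":"object","properties":{"delta_pos":{"type":"array"},"twist":{"type":"array"},"gripper":{"type":"number"},"squeeze":{"type":"number"}},"required":["delta_pos","twist"]}

```bash
ls; mkdir -p pics; cat > h.py <<'E'
import numpy as np, cv2
from plant import robot
def cam(n):
    return robot.read_camera(n)
def f(c): return 200/np.tan(np.radians(c["vertical_fov"])/2)
def ray(c,u,v,z):
    R=np.array(c["R"]);t=np.array(c["t"]);F=f(c)
    d=R.T@np.array([(u-c["cx"])/F,(v-c["cy"])/F,1]);o=-R.T@t
    return o+d*(z-o[2])/d[2]
def proj(c,X):
    p=np.array(c["R"])@np.array(X)+np.array(c["t"]);F=f(c)
    return np.array([c["cx"]+F*p[0]/p[2],c["cy"]+F*p[1]/p[2]])
def save(c,n): cv2.imwrite("pics/"+n,c["frame"][:,:,::-1])
E
python3 - <<'E'
from h import *
print(robot.read_state(),robot.tips_ahead)
for n in("scene","top"):
    c=cam(n);save(c,n+"0.png");print(n,c["vertical_fov"],c["cx"],c["cy"],c["R"],c["t"])
E
```

```text
pics
{'t': 0.0, 'q': array([ 1.15859351e+00,  1.31144691e-01,  1.48924252e+00, -2.29801979e-05,
        1.52301051e+00, -8.53930525e-02]), 'dq': array([ 0.00023272,  0.00121539,  0.00205893,  0.00076829,  0.00053536,
       -0.00122192]), 'joint_torque': array([-2.95872167e-03, -5.59816110e+01, -4.91775441e+01,  7.64684030e-02,
        3.48849292e-02, -1.97260083e-04]), 'tool_pos': array([0.19239007, 0.56777646, 0.24261744]), 'orientation': array([-5.10999493e-01, -3.09932630e+00,  2.75659385e-03]), 'force': array([-0.04486852,  0.02354623, -0.55665915]), 'wrist_torque': array([ 0.04320924, -0.01664001, -0.02027337]), 'gripper_force': 0.0, 'opening': 0.09298513938902171} 0.025
scene 47.121536167745646 314.0480081538232 190.81684418171378 [[ 0.18256706  0.98314285 -0.00997036]
 [ 0.73089201 -0.14249358 -0.66745221]
 [-0.65762158  0.11456753 -0.74458588]] [-0.09297836 -0.27329958  1.62676478]
top 51.88627965218535 321.5167365135727 201.90725920499125 [[-0.01008039 -0.99994658  0.00228474]
 [-0.99279338  0.00973537 -0.11944253]
 [ 0.11941391 -0.0034723  -0.99283849]] [0.01836467 0.51772366 1.3954475 ]
```

View pics/scene0.png

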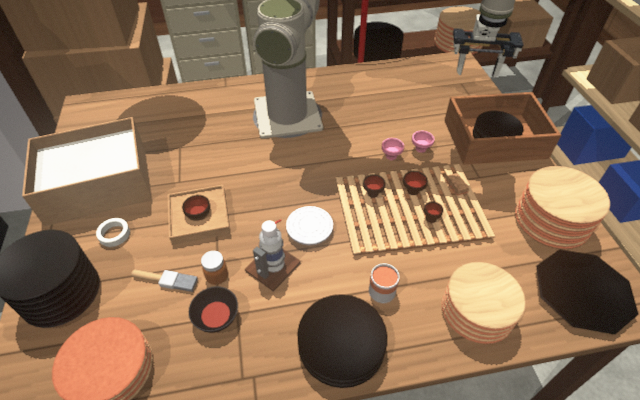

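View pics/top0.png

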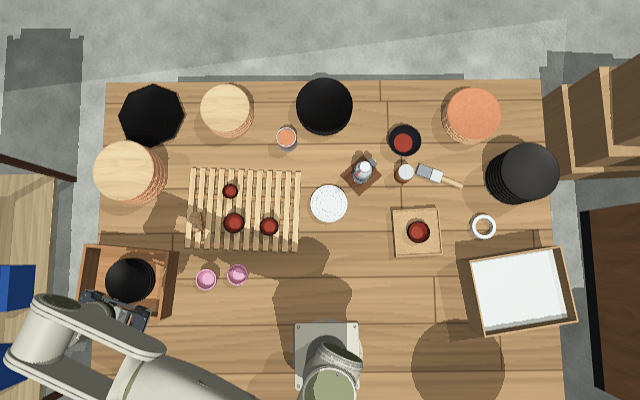

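Candidates, in top-view pixels:
- Dark red-inside bowls on the rack: (234,222), (269,226), (230,190). These match the description.
- Pink bowls: (206,279), (237,274). Not meant.
- Tray nest base: (418,231).
- Mixing bowl: (404,140). A bystander.

I'll check this in a close crop.

```bash
cat >> h.py <<'E'
def masks(c):
    hsv=cv2.cvtColor(c["frame"],cv2.COLOR_RGB2HSV);h,s,v=[hsv[...,i].astype(int) for i in range(3)]
    red=((h<8)|(h>172))&(s>140)&(v>40)
    dark=(v<60)
    return red,dark
def blobs(m,lo=60,hi=1500):
    n,l,st,ce=cv2.connectedComponentsWithStats(m.astype(np.uint8))
    return [(i,st[i],ce[i],l==i) for i in range(1,n) if lo<st[i][4]<hi]
E
python3 - <<'E'
from h import *
t=cam("top");s=cam("scene")
a=cv2.resize(t["frame"][170:260,180:310],None,fx=4,fy=4,interpolation=cv2.INTER_CUBIC)
b=cv2.resize(t["frame"][150:260,310:450],None,fx=4,fy=4,interpolation=cv2.INTER_CUBIC)
d=cv2.resize(s["frame"][160:230,350:480],None,fx=4,fy=4,interpolation=cv2.INTER_CUBIC)
cv2.imwrite("pics/c1.png",np.vstack([a,d])[:600,:,::-1]);cv2.imwrite("pics/c2.png",b[:,:,::-1])
for n,c in(("top",t),("scene",s)):
    red,dark=masks(c)
    for i,st,ce,m in blobs(red): print(n,"red",st,ce.round(1),ray(c,*ce,.07).round(3))
E
```

```text
top red [394 133  19  19 278] [402.7 142.4] [ 0.716 -0.268  0.07 ]
top red [224 185  12  13 128] [229.5 190.8] [0.554 0.324 0.07 ]
top red [225 213  18  20 273] [233.3 222.5] [0.447 0.31  0.07 ]
top red [261 218  16  17 221] [268.5 226. ] [0.434 0.192 0.07 ]
top red [409 222  20  20 318] [418.4 231.5] [ 0.41 -0.31  0.07]
scene red [357   0  12  63 429] [362.4  30.8] [-0.382  0.367  0.07 ]
scene red [405 172  21  16 255] [415.  179.6] [0.453 0.305 0.07 ]
scene red [365 176  19  14 189] [374.  182.7] [0.443 0.186 0.07 ]
scene red [185 196  23  19 270] [196.2 205.9] [ 0.433 -0.313  0.07 ]
scene red [426 204  15  11 115] [433.1 209.3] [0.568 0.317 0.07 ]
scene red [201 302  29  26 578] [215.1 314.2] [ 0.767 -0.275  0.07 ]
```

View pics/c1.png

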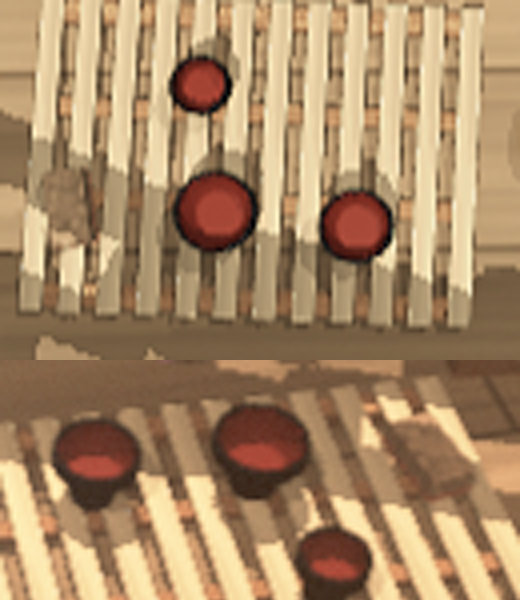

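View pics/c2.png

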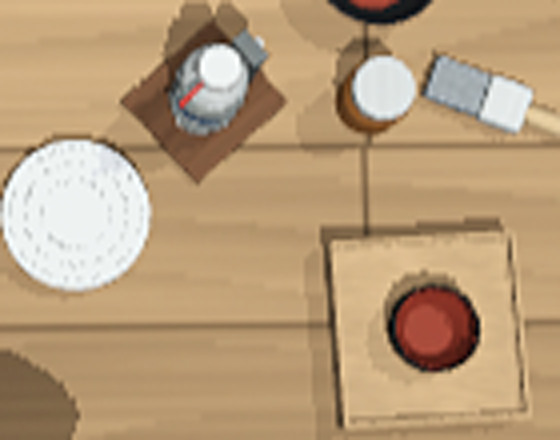

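The crop shows three red-inside bowls on the rack: large at (234,222), middle at (269,226) and small at (230,190). The can's cap is near (364,167), its nozzle points at the stand at (329,203), and the nest base is at (418,231). Next I'll triangulate these.

```bash
cat >> h.py <<'E'
def tri(a,pa,b,pb):
    A=[]
    for c,p in((a,pa),(b,pb)):
        R=np.array(c["R"]);t=np.array(c["t"]);F=f(c)
        x,y=(p[0]-c["cx"])/F,(p[1]-c["cy"])/F
        A.append(np.c_[[R[0]-x*R[2]],[-(t[0]-x*t[2])]]);A.append(np.c_[[R[1]-y*R[2]],[-(t[1]-y*t[2])]])
    A=np.vstack(A);return np.linalg.lstsq(A[:,:3],A[:,3],rcond=None)[0]
def bowls(c,xy=None):
    """red blobs of scene: pixel centre, area"""
    red,_=masks(c);return [(ce,st[4],m) for i,st,ce,m in blobs(red,60,600)]
def near(c,X):
    """red blob nearest to projected X"""
    p=proj(c,X);return min(bowls(c),key=lambda b:np.hypot(*(b[0]-p)))
def eqd(c,m,z):
    """equal-area diameter of mask on plane z, and centre"""
    k=cv2.findContours(m.astype(np.uint8),0,1)[0][0][:,0]
    ce=np.argwhere(m).mean(0)[::-1]
    P=ray(c,*ce,z);px=ray(c,ce[0]+1,ce[1],z)-P;py=ray(c,ce[0],ce[1]+1,z)-P
    return P,2*np.sqrt(m.sum()*abs(px[0]*py[1]-px[1]*py[0])/np.pi)
E
python3 - <<'E'
from h import *
t=cam("top");s=cam("scene")
for n,X in(("big",(.447,.31,.07)),("mid",(.434,.192,.068)),("small",(.554,.324,.064)),("base",(.41,-.31,.075))):
    a=near(t,X);b=near(s,X);P=tri(t,a[0],s,b[0])
    print(n,P.round(4),"eqd",[round(eqd(c,m[2],P[2])[1]*1000,1) for c,m in((t,a),(s,b))],"rays@%.3f"%X[2],ray(t,*a[0],X[2])[:2].round(4),ray(s,*b[0],X[2])[:2].round(4))
# white: stand, cap
for n,c in(("top",t),("scene",s)):
    hsv=cv2.cvtColor(c["frame"],cv2.COLOR_RGB2HSV)
    m=(hsv[...,1]<40)&(hsv[...,2]>190)
    for i,st,ce,_ in blobs(m,60,3000):print(n,st,ce.round(1),ray(c,*ce,.025).round(4),ray(c,*ce,.171).round(4))
    # tray and rack corners later
E
```

```text
big [0.4469 0.3102 0.062 ] eqd [np.float64(62.9), np.float64(60.8)] rays@0.070 [0.4466 0.3096] [0.4538 0.3053]
mid [0.4337 0.1914 0.0596] eqd [np.float64(56.5), np.float64(52.3)] rays@0.068 [0.4335 0.1919] [0.441 0.187]
small [0.5561 0.326  0.0543] eqd [np.float64(44.1), np.float64(37.8)] rays@0.064 [0.5553 0.3257] [0.5633 0.3194]
base [ 0.4112 -0.3167  0.0451] eqd [np.float64(68.5), np.float64(59.9)] rays@0.075 [ 0.4099 -0.3086] [ 0.4376 -0.312 ]
top [351  46  55  28 643] [375.1  65.2] [ 1.0166 -0.1865  0.025 ] [ 0.9479 -0.1655  0.171 ]
top [467  48  25  19 260] [478.8  59. ] [ 1.0368 -0.5645  0.025 ] [ 0.966  -0.5047  0.171 ]
top [242  58  22  11 177] [252.4  63. ] [1.0289 0.259  0.025 ] [0.9589 0.2343 0.171 ]
top [328  59  16  15 129] [335.7  65.6] [ 1.0165 -0.0435  0.025 ] [ 0.9478 -0.0371  0.171 ]
top [491  65  21  14 128] [501.9  73.9] [ 0.9795 -0.6453  0.025 ] [ 0.9146 -0.5771  0.171 ]
top [139  70  39  12 308] [158.8  75.8] [0.9836 0.5969 0.025 ] [0.9183 0.5375 0.171 ]
top [ 85 130  12  14  66] [ 90.7 136.3] [0.7611 0.8299 0.025 ] [0.7187 0.7466 0.171 ]
top [358 161  14  16 1
[... 1505 characters left out ...]
37  0.025 ] [-0.1406  0.146   0.171 ]
scene [161  46  19  34 165] [170.6  58.1] [-0.4075 -0.4112  0.025 ] [-0.1609 -0.3709  0.171 ]
scene [255  97  16  39 395] [262.2 116.3] [ 0.0279 -0.0918  0.025 ] [ 0.2111 -0.0979  0.171 ]
scene [ 286  206   47   38 1399] [309.1 224.5] [ 0.5206 -0.0157  0.025 ] [ 0.6321 -0.0329  0.171 ]
scene [ 96 218  32  25 313] [111.5 229.7] [ 0.4353 -0.5514  0.025 ] [ 0.5592 -0.4906  0.171 ]
scene [262 220  14  12 130] [268.4 225.8] [ 0.5038 -0.1264  0.025 ] [ 0.6178 -0.1275  0.171 ]
scene [201 251  22  18 299] [211.4 259.1] [ 0.5839 -0.2848  0.025 ] [ 0.6862 -0.2628  0.171 ]
scene [159 270  19  16 205] [167.8 277.4] [ 0.6185 -0.3951  0.025 ] [ 0.7158 -0.357   0.171 ]
```

Inner rim diameters of 62.9, 56.5 and 44.1 mm identify bowl_a, bowl_b and bowl_d. The two cameras disagree by about 8 mm, so I'll calibrate them against the robot once a bowl is in the gripper.

Request:
apply_moves:
  delta_pos:
    - [0,0,0]
    - [0,0,0]
    - [-4.3,-4.3,0]
    - [-4.3,-4.3,0]
    - [-4.3,-4.3,0]
    - [-4.3,-4.3,0]
    - [-4.3,-4.3,0]
    - [-4.3,-4.3,0]
  twist: [-0.164,-0.164,0,0,0,0,0,0]
  gripper: 9.3
  squeeze: 12

```text
t: 1.3
tool_pos: [0.4521, 0.309, 0.2438]
orientation: [-0.002, 3.141, 0.001]
force: [0.7, 0.8, 0.6]
opening: 0.0929
gripper_force: 0.0
```

```bash
cat >> h.py <<'E'
def tip(c,st=None):
    p=robot.read_state()["tool_pos"];return proj(c,p-[0,0,.025])
E
python3 - <<'E'
from h import *
t=cam("top");s=cam("scene");print(robot.read_state()["tool_pos"])
p=robot.read_state()["tool_pos"]
out=[]
for c in(t,s):
    im=c["frame"].copy();im=cv2.resize(im,None,fx=4,fy=4,interpolation=cv2.INTER_CUBIC)
    for d in(-.0465,.0465):
        q=proj(c,p+[0,d,-.025]);print(q.round(1))
        cv2.circle(im,tuple(int(4*x+2) for x in q),4,(0,255,0),-1)
    q=4*proj(c,p-[0,0,.05]);u,v=q.astype(int)
    out.append(im[v-150:v+150,u-260:u+260])
cv2.imwrite("pics/c3.png",np.vstack(out)[:,:,::-1])
E
```

```text
[0.45442468 0.30621438 0.24356382]
[239.6 216.3]
[208.5 216.6]
[407.4 143.2]
[441.3 138.6]
```

View pics/c3.png

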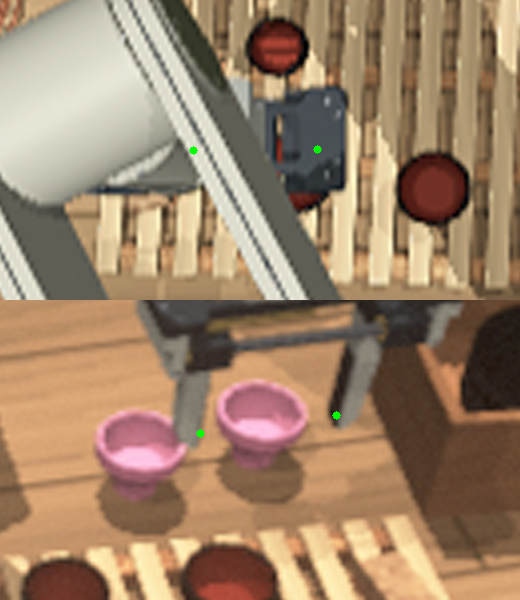

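The green predicted fingertip points sit about 2 px above the real tips at (198,443) and (340,425). The scene camera therefore reads x about 5 mm too far, so I'll trust the top camera.

Request:
apply_moves:
  delta_pos:
    - [0.7,0.2,4]
    - [0,0,4]
    - [0,0,4]
    - [0,0,3]
    - [0,0,1.2]
    - [0,0,0]
  twist: [0,0,0,0,0,0]

```text
t: 2.15
tool_pos: [0.4433, 0.3127, 0.0813]
orientation: [0.003, -3.14, 0.001]
force: [-0.3, -0.4, -0.6]
opening: 0.0929
gripper_force: 0.0
```

Request:
apply_moves:
  delta_pos:
    - [0,0,0]
    - [0,0,0]
    - [0,0,0]
    - [0,0,0]
    - [0,0,0]
    - [0,0,0]
  twist: [0,0,0,0,0,0]
  gripper: 5

```text
t: 2.9
tool_pos: [0.4447, 0.3128, 0.0828]
orientation: [-0.002, 3.14, 0.001]
force: [-1.1, -1.3, 6.4]
opening: 0.0705
gripper_force: 12.0
```

Request:
apply_moves:
  delta_pos:
    - [0,0,-2]
    - [0,0,-4]
    - [-1.2,-5.4,-4]
    - [-1.2,-5.4,-2]
    - [-1.2,-5.4,0]
    - [-1.2,-5.4,0]
    - [-1.2,-5.4,0]
    - [-0.9,-5.3,0]
  twist: [0,0,0,0,0,0,0,0]

```text
t: 3.9
tool_pos: [0.5123, -0.0076, 0.1982]
orientation: [-0.002, 3.141, 0.0]
force: [-0.2, 0.4, -1.2]
opening: 0.0705
gripper_force: 12.0
```

Request:
apply_moves:
  delta_pos:
    - [0,0,4]
    - [0,0,4]
    - [0,0,2]
    - [0,0,1]
    - [0,0,0.4]
    - [0,0,0]
    - [0,0,0]
  twist: [0,0,0,0,0,0,0]

```text
t: 4.78
tool_pos: [0.5134, -0.0058, 0.0861]
orientation: [-0.002, 3.139, -0.0]
force: [-2.4, 1.3, 4.9]
opening: 0.0702
gripper_force: 12.0
```

```bash
python3 - <<'E'
from h import *
t=cam("top");s=cam("scene");st=robot.read_state();p=st["tool_pos"];print(p.round(4),st["force"].round(1))
X=(.513,-.011,.075)
for c in(t,s):
    b=near(c,X);print(b[0].round(1),b[1],ray(c,*b[0],.075).round(4),eqd(c,b[2],.075)[1])
E
```

```text
[ 0.5134 -0.0057  0.0861] [-3.2  0.3  5. ]
[268.6 225.8] 214 [0.4339 0.1908 0.075 ] 0.05508543375973734
[311.6 213.2] 162 [ 0.5225 -0.0083  0.075 ] 0.04352270874024561
```

Request:
apply_moves:
  delta_pos:
    - [0,0,-0.4]
    - [0,-0.5,0]
    - [0,0,0.4]
    - [0,0,0]
  twist: [0,0,0,0]

```text
t: 5.38
tool_pos: [0.5127, -0.0113, 0.0849]
orientation: [-0.001, 3.141, -0.001]
force: [-1.7, -1.5, 6.3]
opening: 0.0702
gripper_force: 12.0
```

Request:
apply_moves:
  delta_pos:
    - [0,0,0]
    - [0,0,0]
    - [0,0,0]
    - [0,0,-3]
    - [0,0,-5]
    - [0,0,-5]
  twist: [0,0,0,0,0,0]
  gripper: 9.3

```text
t: 6.12
tool_pos: [0.5118, -0.0107, 0.2152]
orientation: [0.002, -3.141, -0.0]
force: [0.6, -1.1, 0.6]
opening: 0.0934
gripper_force: 0.0
```

Request:
apply_moves:
  delta_pos:
    - [0,0,-2]
    - [-3,-3.8,0]
    - [-3,-3.8,0]
    - [-3.5,-3.9,0]
    - [0,0,0]
    - [0,0,0]
  twist: [0,0,0,0,0,0]
  gripper: 0

```text
t: 6.88
tool_pos: [0.6067, -0.1254, 0.2327]
orientation: [0.001, -3.139, -0.002]
force: [1.2, -0.5, -0.4]
opening: 0.0373
gripper_force: 0.0
```

```bash
python3 - <<'E'
from h import *
t=cam("top");s=cam("scene");st=robot.read_state();p=st["tool_pos"];print(p.round(4),st["force"].round(1),st["opening"])
X=(.513,-.011,.075)
out=[]
for c in(t,s):
    b=near(c,X);print(b[0].round(1),b[1],ray(c,*b[0],.075).round(4),eqd(c,b[2],.075)[1])
    im=cv2.resize(c["frame"],None,fx=4,fy=4,interpolation=cv2.INTER_CUBIC)
    q=proj(c,p-[0,0,.025]);cv2.circle(im,tuple(int(4*x+2) for x in q),3,(0,255,0),-1)
    u,v=(4*proj(c,(.56,-.07,.12))).astype(int);out.append(im[v-150:v+150,u-300:u+300])
cv2.imwrite("pics/c4.png",np.vstack(out)[:,:,::-1])
E
```

```text
[ 0.6069 -0.1248  0.234 ] [-0.5  0.8  0.1] 0.029393457630356105
[327.3 201.6] 226 [ 0.5134 -0.0061  0.075 ] 0.057239671183237355
[308.6 212.2] 277 [ 0.5177 -0.0155  0.075 ] 0.05707706714736755
```

View pics/c4.png

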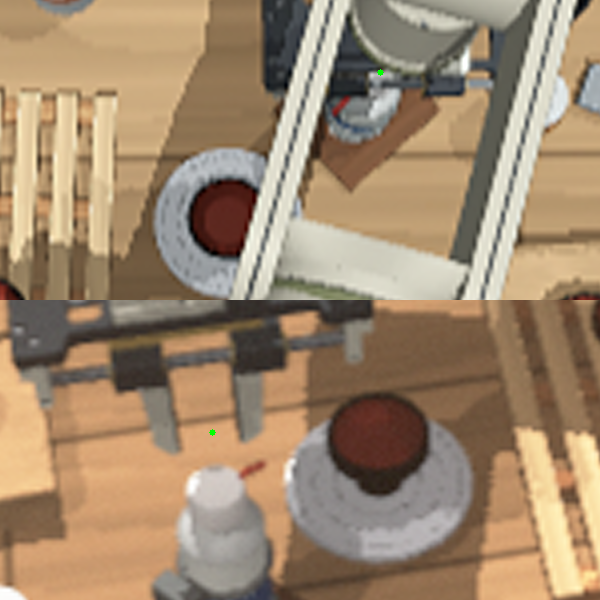

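The bowl stands centred on the stand, at about (378,437) in the lower panel. The fingertips, mid (210,447), are lined up over the cap top at (215,480).

Request:
apply_moves:
  delta_pos:
    - [0,0,0]
    - [0,0,0]
    - [0,0,2]
    - [0,0,1.4]
    - [0,0,0]
    - [0,0,0]
  twist: [0,0,0,0,0,0]

```text
t: 7.72
tool_pos: [0.6073, -0.1257, 0.2001]
orientation: [0.002, -3.141, -0.0]
force: [0.9, -0.7, 0.4]
opening: 0.0007
gripper_force: 0.0
```

```bash
python3 - <<'E'
from h import *
z=[];F=[]
for i in range(3):
    cam("scene");s=robot.read_state();z.append(s["tool_pos"]);F.append(s["force"])
print(np.round(z,4),np.round(F,1),s["opening"])
E
```

```text
[[ 0.6075 -0.1258  0.2005]
 [ 0.6077 -0.1258  0.2008]
 [ 0.6077 -0.1258  0.2008]] [[ 0.8 -0.2  0.3]
 [ 0.4 -0.5  0.1]
 [ 0.5  0.3 -0.2]] 0.0006228043041347986
```

Request:
apply_moves:
  delta_pos:
    - [0,0,1.3]
    - [0,0,0]
  twist: [0,0]

```text
t: 8.12
tool_pos: [0.6091, -0.1263, 0.1902]
orientation: [-0.002, 3.136, -0.003]
force: [-2.1, -0.4, 17.6]
opening: 0.0005
gripper_force: 9.0
```

Request:
apply_moves:
  delta_pos:
    - [0,0,0]
    - [0,0,0]
    - [0,0,0]
    - [0,0,-3]
    - [0,0,-3]
    - [3.5,4,0]
    - [3,3.7,0]
    - [3,3.8,0]
  twist: [0,0,0,0,0,0,0,0]

```text
t: 9.12
tool_pos: [0.5112, -0.0099, 0.2465]
orientation: [0.001, -3.141, -0.0]
force: [0.9, 0.4, 0.7]
opening: 0.0006
gripper_force: 0.0
```

Request:
apply_moves:
  delta_pos:
    - [0,0,0]
    - [0,0,0]
    - [0,0,0]
    - [0,0,0]
    - [0,0,0]
    - [0,0,0]
    - [0,0,0]
    - [0,0,0]
  twist: [0,0,0,0,0,0,0,0]
  gripper: 9.3

```text
t: 10.12
tool_pos: [0.5123, -0.0108, 0.2473]
orientation: [-0.002, 3.142, -0.0]
force: [-0.2, -0.1, 0.1]
opening: 0.0758
gripper_force: 0.0
```

```bash
cat >> h.py <<'E'
def where(n=3):
    P=[];F=[]
    for i in range(n):
        c=cam("scene");s=robot.read_state();P.append(s["tool_pos"]);F.append(s["force"])
    print("t %.2f"%s["t"],"tcp",np.mean(P,0).round(4),"F",np.mean(F,0).round(1),"open %.4f"%s["opening"])
    return np.mean(P,0),c
def look(X,names=("top","scene")):
    for n in names:
        c=cam(n);b=near(c,X);print(n,b[0].round(1),b[1],ray(c,*b[0],X[2])[:2].round(4),"d %.4f"%eqd(c,b[2],X[2])[1])
E
python3 - <<'E'
from h import *
where();look((.513,-.011,.075))
for X in((.447,.31,.07),(.434,.192,.068),(.554,.324,.064),(.41,-.31,.054)): print(X);look(X)
E
```

```text
t 10.28 tcp [ 0.5123 -0.0108  0.2473] F [ 0.3 -0.2  0. ] open 0.0879
top [328.5 206.7] 111 [ 0.4962 -0.0099] d 0.0400
scene [309.8 212.4] 230 [ 0.5192 -0.0127] d 0.0520
(0.447, 0.31, 0.07)
top [229.5 190.7] 129 [0.5544 0.3243] d 0.0436
scene [433.  209.8] 100 [0.5694 0.3159] d 0.0345
(0.434, 0.192, 0.068)
top [268.6 225.8] 213 [0.4343 0.1915] d 0.0552
scene [373.6 182.9] 174 [0.4416 0.1859] d 0.0494
(0.554, 0.324, 0.064)
top [229.5 190.7] 129 [0.5553 0.3256] d 0.0438
scene [433.  209.8] 100 [0.5648 0.3186] d 0.0347
(0.41, -0.31, 0.054)
top [418.3 231.5] 317 [ 0.4109 -0.3135] d 0.0680
scene [196.1 205.7] 280 [ 0.4181 -0.316 ] d 0.0600
```

Request:
apply_moves:
  delta_pos:
    - [0,0,4]
    - [0,0,4]
    - [0,0,4]
    - [0,0,3]
    - [0,0,1.2]
    - [0,0,0]
  twist: [0,0,0,0,0,0]

```text
t: 11.52
tool_pos: [0.5119, -0.0107, 0.085]
orientation: [0.002, -3.14, -0.0]
force: [-0.4, 0.4, 0.5]
opening: 0.093
gripper_force: 0.0
```

Request:
apply_moves:
  delta_pos:
    - [0,0,0]
    - [0,0,0]
    - [0,0,0]
    - [0,0,0]
    - [0,0,0]
    - [0,0,0]
  twist: [0,0,0,0,0,0]
  gripper: 5

```text
t: 12.28
tool_pos: [0.5131, -0.0109, 0.0864]
orientation: [-0.002, 3.14, -0.0]
force: [-0.3, 0.4, 5.9]
opening: 0.0701
gripper_force: 12.0
```

Request:
apply_moves:
  delta_pos:
    - [0,0,-2]
    - [0,0,-4]
    - [0,0,-4]
    - [0,0,0]
    - [0,0,0]
  twist: [0,0,0,0,0]

```text
t: 12.9
tool_pos: [0.5118, -0.0107, 0.1843]
orientation: [0.002, -3.141, -0.0]
force: [0.4, 0.3, -1.3]
opening: 0.0703
gripper_force: 12.0
```

```bash
python3 - <<'E'
from h import *
p,_=where();look(p-[0,0,.01])
E
```

```text
t 13.05 tcp [ 0.5112 -0.0107  0.1834] F [-0.4  0.2 -1. ] open 0.0704
top [268.6 225.8] 213 [0.4276 0.1783] d 0.0510
scene [308.1 187.3] 166 [ 0.5172 -0.015 ] d 0.0426
```

Request:
apply_moves:
  delta_pos:
    - [1.7,-5.1,0]
    - [1.7,-5.1,0]
    - [1.7,-5.1,0]
    - [1.7,-5.1,0]
    - [1.6,-5.0,0]
    - [1.6,-4.9,0]
    - [0,0,0]
    - [0,0,0]
  twist: [0,0,0,0,0,0,0,0]

```text
t: 14.15
tool_pos: [0.4124, -0.3134, 0.1846]
orientation: [0.0, -3.141, -0.002]
force: [-0.0, 0.2, -2.3]
opening: 0.0703
gripper_force: 12.0
```

```bash
python3 - <<'E'
from h import *
p,_=where();R=p-[0,0,.0105]
look(R)
c=cam("scene");b=near(c,R);print("pix bias scene",b[0]-proj(c,R), proj(c,R))
t=cam("top");b=near(t,R);print("pix bias top",b[0]-proj(t,R))
out=[]
for c in(t,c):
    u,v=(proj(c,(.41,-.31,.1))).astype(int);out.append(cv2.resize(c["frame"][v-37:v+37,u-65:u+65],None,fx=4,fy=4,interpolation=cv2.INTER_CUBIC))
cv2.imwrite("pics/c5.png",np.vstack(out)[:,:,::-1])
E
```

```text
t 14.30 tcp [ 0.4129 -0.3128  0.1848] F [-0.3  0.5 -1.4] open 0.0705
top [402.7 142.3] 277 [ 0.6886 -0.2461] d 0.0604
scene [188.  177.1] 236 [ 0.4238 -0.3129] d 0.0525
pix bias scene [-0.19364462  2.77737326] [188.03114462 174.11846007]
pix bias top [-24.5360196  -86.65814121]
```

View pics/c5.png

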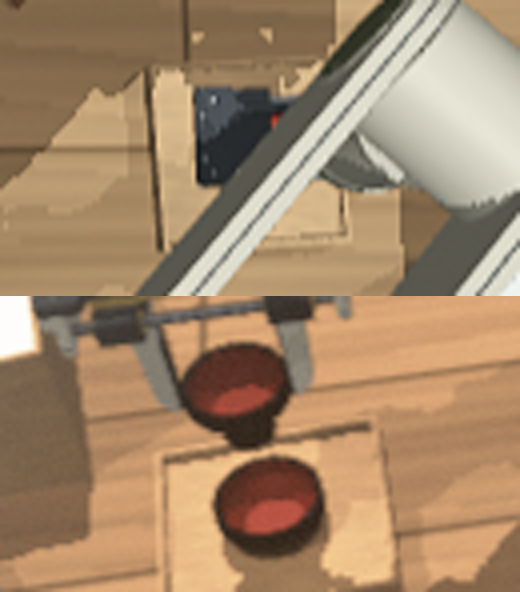

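The held bowl_a is at (237,388) above the nest base at (270,507) in the scene crop, and the inner walls are shadowed. I'll redo the red mask so it includes dark red.

```bash
cat >> h.py <<'E'
def masks(c):
    r,g,b=[c["frame"][...,i].astype(int) for i in range(3)]
    return (r>38)&(r>2.0*g)&(r>2.0*b),None
E
python3 - <<'E'
from h import *
p,c=where();R=p-[0,0,.0105]
m=cv2.resize(c["frame"][155:225,165:220],None,fx=1,fy=1)
for X in(R,np.array([.411,-.314,.054])):
    b=near(c,X);print(b[0].round(1),b[1],ray(c,*b[0],X[2]).round(4),"d",eqd(c,b[2],X[2])[1],"pixbias",(b[0]-proj(c,X)).round(2))
    u,v=b[0].astype(int);print(c["frame"][v-10:v+10,u,:2].tolist())
for X in((.434,.192,.068),(.554,.324,.064)): look(X)
E
```

```text
t 14.65 tcp [ 0.4129 -0.3135  0.1854] F [-0.1  0.2 -0.6] open 0.0704
[187.9 180.4] 87 [ 0.4359 -0.313   0.1749] d 0.031573757311238834 pixbias [0.2  6.33]
[[87, 49], [87, 46], [89, 47], [87, 43], [90, 47], [96, 53], [94, 51], [94, 52], [141, 64], [160, 73], [160, 74], [160, 74], [159, 72], [169, 78], [116, 59], [59, 44], [48, 36], [49, 38], [52, 40], [53, 41]]
[196.7 206.9] 208 [ 0.4228 -0.3145  0.054 ] d 0.051559065078778735 pixbias [-0.12  3.22]
[[88, 49], [89, 46], [83, 44], [99, 49], [111, 56], [111, 52], [114, 55], [114, 55], [116, 56], [113, 57], [168, 78], [184, 84], [184, 82], [185, 84], [185, 84], [186, 84], [185, 86], [173, 79], [109, 58], [51, 39]]
top [268.5 226.1] 222 [0.4336 0.1918] d 0.0564
scene [362.5  30.6] 414 [-0.3875  0.3683] d 0.1308
top [229.4 190.8] 128 [0.5548 0.3259] d 0.0436
scene [362.5  30.5] 413 [-0.3952  0.3706] d 0.1312
```

```bash
sed -i 's/return (r>38).*/return (r>1.55*g)\&(r-g>25)\&(g-b<25),None/' h.py
python3 - <<'E'
from h import *
p,c=where();R=p-[0,0,.0105]
for X in(R,np.array([.411,-.314,.054])):
    b=near(c,X);print(b[0].round(1),b[1],ray(c,*b[0],X[2]).round(4),"d",eqd(c,b[2],X[2])[1],"pixbias",(b[0]-proj(c,X)).round(2))
for X in((.434,.192,.068),(.554,.324,.064)): look(X)
look((.41,-.31,.054))
E
```

```text
t 15.00 tcp [ 0.4126 -0.3139  0.1853] F [-0.4 -0.5 -0.7] open 0.0703
[187.1 176.2] 318 [ 0.4203 -0.3152  0.1748] d 0.06113959469448331 pixbias [-0.48  2.18]
[195.5 205.1] 360 [ 0.4159 -0.3177  0.054 ] d 0.06816705868840665 pixbias [-1.32  1.5 ]
top [268.5 226. ] 220 [0.4337 0.1921] d 0.0561
scene [374.  182.5] 218 [0.4401 0.1874] d 0.0554
top [229.5 190.8] 128 [0.5552 0.3257] d 0.0436
scene [433.4 208.7] 165 [0.5616 0.3208] d 0.0448
top [402.7 142.2] 287 [ 0.7213 -0.2711] d 0.0673
scene [195.4 205.1] 358 [ 0.4158 -0.318 ] d 0.0680
```

Request:
apply_moves:
  delta_pos:
    - [0.4,-0.2,3]
    - [0,0,3]
    - [0,0,1.5]
    - [0,0,1]
    - [0,0,0]
    - [0,0,0]
  twist: [0,0,0,0,0,0]

```text
t: 16.05
tool_pos: [0.4093, -0.3165, 0.1014]
orientation: [-0.002, 3.14, -0.002]
force: [-0.8, -0.5, -0.8]
opening: 0.0702
gripper_force: 12.0
```

Request:
apply_moves:
  delta_pos:
    - [0,0,0.3]
    - [0,0,0.3]
    - [0,0,0.3]
    - [0,0,0]
  twist: [0,0,0,0]

```text
t: 16.55
tool_pos: [0.4084, -0.3157, 0.0909]
orientation: [0.002, -3.141, -0.001]
force: [-0.4, -0.0, -1.5]
opening: 0.0706
gripper_force: 12.0
```

```bash
python3 - <<'E'
from h import *
p,c=where();R=p-[0,0,.0105]
b=near(c,R);print(b[0].round(1),b[1],ray(c,*b[0],R[2]).round(4),"d",eqd(c,b[2],R[2])[1],"pixbias",(b[0]-proj(c,R)).round(2))
E
```

```text
t 16.70 tcp [ 0.4086 -0.3159  0.0912] F [-0.2  0.2 -0.7] open 0.0703
[193.7 198.9] 303 [ 0.4161 -0.3174  0.0807] d 0.06193137617979162 pixbias [-0.52  2.09]
```

Request:
apply_moves:
  delta_pos:
    - [0,0,0.2]
    - [0,0,0.2]
    - [0,0,0.1]
    - [0,0,0]
  twist: [0,0,0,0]

```text
t: 17.2
tool_pos: [0.4092, -0.3162, 0.0882]
orientation: [-0.002, 3.141, -0.001]
force: [-4.7, 4.8, 15.4]
opening: 0.0706
gripper_force: 12.0
```

Request:
apply_moves:
  delta_pos:
    - [0.1,0.1,-0.2]
    - [0,0,0]
    - [0,0,0.1]
    - [0,0,0]
  twist: [0,0,0,0]

```text
t: 17.7
tool_pos: [0.4079, -0.315, 0.0882]
orientation: [-0.002, 3.141, -0.0]
force: [-3.7, 3.5, 10.6]
opening: 0.0703
gripper_force: 12.0
```

Request:
apply_moves:
  delta_pos:
    - [0,0,-0.3]
    - [0.15,0.15,0]
    - [0,0,0.2]
    - [0,0,0.1]
    - [0,0,0]
  twist: [0,0,0,0,0]

```text
t: 18.32
tool_pos: [0.4068, -0.3138, 0.0883]
orientation: [-0.002, 3.14, -0.001]
force: [-0.7, 1.5, 8.3]
opening: 0.0707
gripper_force: 12.0
```

Request:
apply_moves:
  delta_pos:
    - [0,0,0]
    - [0,0,0]
    - [0,0,0]
    - [0,0,-3]
    - [0,0,-5]
    - [0,0,-5]
    - [0,3,0]
    - [0,0,0]
  twist: [0,0,0,0,0,0,0,0]
  gripper: 9.3

```text
t: 19.32
tool_pos: [0.4064, -0.2825, 0.2178]
orientation: [-0.004, 3.141, -0.001]
force: [0.4, -0.8, 0.2]
opening: 0.0929
gripper_force: 0.0
```

```bash
python3 - <<'E'
from h import *
p,c=where()
X=np.array([.4068,-.3138,.078])
b=near(c,X);print(b[0].round(1),b[1],ray(c,*b[0],X[2]).round(4),"d",eqd(c,b[2],X[2])[1],"pixbias",(b[0]-proj(c,X)).round(2))
u,v=b[0].astype(int)
cv2.imwrite("pics/c6.png",cv2.resize(c["frame"][v-30:v+35,u-40:u+40],None,fx=7,fy=7,interpolation=cv2.INTER_CUBIC)[:,:,::-1])
E
```

```text
t 19.48 tcp [ 0.4059 -0.2833  0.2168] F [-0.1 -0.7 -0.1] open 0.0925
[194.5 198.9] 305 [ 0.4141 -0.3157  0.078 ] d 0.062306230320225524 pixbias [-0.66  2.06]
```

View pics/c6.png

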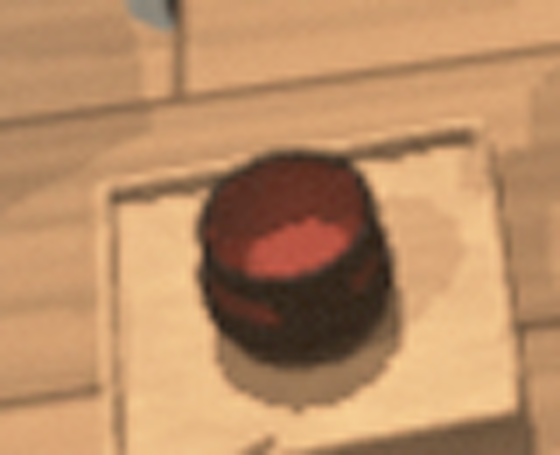

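bowl_a sits upright in the nest: its rim centre at (289,215) in the crop lies over the base's outline, mid about 297. I'll check this numerically and re-measure bowl_b.

```bash
python3 - <<'E'
from h import *
c=cam("scene");
for z in(.054,.057): print(ray(c,195.5+.55,205.1-2.07,z).round(4))
look((.434,.192,.068));look((.554,.324,.064))
E
```

```text
[ 0.4083 -0.3161  0.054 ]
[ 0.411  -0.3156  0.057 ]
top [268.5 226. ] 220 [0.4337 0.1921] d 0.0561
scene [374.  182.5] 221 [0.4402 0.1875] d 0.0558
top [229.5 190.8] 128 [0.5552 0.3257] d 0.0436
scene [433.4 208.7] 165 [0.5615 0.3209] d 0.0448
```

```bash
python3 - <<'E'
from h import *
c=cam("scene")
for x,y in((.41,-.315),):
  print(proj(c,(x,y,.078))-proj(c,(x,y,.057)), proj(c,(x+.001,y,.078))-proj(c,(x,y,.078)),proj(c,(x,y+.001,.078))-proj(c,(x,y,.078)))
print("obs",194.5-195.5,198.9-205.1)
for i in range(2):
  b=near(c,(.407,-.314,.078));print(b[0]);c=cam("scene")
t=cam("top");b=near(t,(.407,-.314,.078));print(b[0],b[1]);print(proj(t,(.41,-.315,.078))-proj(t,(.41,-.315,.057)))
E
```

```text
[-1.53435686 -4.94249856] [0.00416764 0.26918576] [ 0.36781064 -0.05237269]
obs -1.0 -6.199999999999989
[194.52131148 198.96393443]
[194.4512987 198.9512987]
[402.75874126 142.21678322] 286
[ 1.50005632 -0.29901745]
```

Request:
apply_moves:
  delta_pos:
    - [0,6,0]
    - [0,6,0]
    - [0,6,0]
    - [0,6,0]
    - [0,6,0]
    - [0,0,0]
  twist: [0,0,0,0,0,0]

```text
t: 20.68
tool_pos: [0.4055, 0.0204, 0.2175]
orientation: [-0.013, 3.141, 0.001]
force: [0.1, -1.5, 0.3]
opening: 0.0928
gripper_force: 0.0
```

```bash
python3 - <<'E'
from h import *
where(1)
t=cam("top");b=near(t,(.407,-.314,.078));print(b[0],b[1],eqd(t,b[2],.078)[1]);
e=np.array([418.3,231.5])+[1.50,-.30];print("exp",e, "err world",ray(t,*b[0],.078)-ray(t,*e,.078))
c=cam("scene");b=near(c,(.407,-.314,.078));print(b[0])
E
```

```text
t 20.73 tcp [0.4057 0.0183 0.2174] F [-0.2 -0.9  0. ] open 0.0926
[419.34532374 232.31294964] 278 0.06254900882480444
exp [419.8 231.2] err world [-0.00368143  0.00165637  0.        ]
[194.45901639 198.98032787]
```

Both cameras agree that bowl_a sits about 4 mm off in -x and 1.5 mm off in +y, so I'll regrasp it and correct that.

Request:
apply_moves:
  delta_pos:
    - [0,-5.6,0]
    - [0,-5.6,0]
    - [0,-5.6,0]
    - [0,-5.6,0]
    - [0,-5.5,0]
    - [0,-5.4,0]
    - [0,0,3]
    - [0,0,3]
  twist: [0,0,0,0,0,0,0,0]

```text
t: 21.82
tool_pos: [0.4044, -0.3197, 0.1565]
orientation: [0.007, 3.142, -0.001]
force: [0.3, 0.8, -0.9]
opening: 0.0928
gripper_force: 0.0
```

```bash
python3 -c "
from h import *
where(2)"
```

```text
t 21.93 tcp [ 0.4027 -0.3171  0.1524] F [-1.5  0.5 -1.7] open 0.0932
```

Request:
apply_moves:
  delta_pos:
    - [-0.3,0.2,2.5]
    - [0,0,2.5]
    - [0,0,1.3]
    - [0,0,0]
    - [0,0,0]
  twist: [0,0,0,0,0]

```text
t: 22.55
tool_pos: [0.4096, -0.3153, 0.0956]
orientation: [-0.001, 3.14, -0.002]
force: [0.8, -0.2, -0.1]
opening: 0.093
gripper_force: 0.0
```

Request:
apply_moves:
  delta_pos:
    - [0,0,0]
    - [0,0,0]
    - [0,0,0]
    - [0,0,0]
    - [0,0,0]
    - [0,0,0]
  twist: [0,0,0,0,0,0]
  gripper: 5

```text
t: 23.3
tool_pos: [0.4093, -0.3145, 0.0946]
orientation: [-0.002, 3.141, -0.0]
force: [-0.8, 1.8, 5.1]
opening: 0.0702
gripper_force: 12.0
```

Request:
apply_moves:
  delta_pos:
    - [0,0,-0.5]
    - [-0.4,-0.1,0]
    - [0,0,0.3]
    - [0,0,0.2]
    - [0,0,0]
  twist: [0,0,0,0,0]

```text
t: 23.92
tool_pos: [0.4132, -0.3154, 0.0946]
orientation: [0.002, -3.142, -0.0]
force: [-2.0, 1.8, 5.4]
opening: 0.0698
gripper_force: 12.0
```

```bash
cat >> h.py <<'E'
def chk(z=.078,base=(195.5,205.1),xy=(.41,-.315),zb=.057):
    p,c=where(2);b=near(c,(*xy,z));sh=proj(c,(*xy,z))-proj(c,(*xy,zb))
    e=np.array(base)+sh
    print("err scene",(ray(c,*b[0],z)-ray(c,*e,z))[:2].round(4),b[1],"d %.4f"%eqd(c,b[2],z)[1])
E
python3 -c "
from h import *
chk()"
```

```text
t 24.02 tcp [ 0.4132 -0.3153  0.0946] F [-1.6  1.8  5.2] open 0.0699
err scene [-0.0003  0.0001] 297 d 0.0613
```

Request:
apply_moves:
  delta_pos:
    - [0,0,0]
    - [0,0,0]
    - [0,0,0]
    - [0,0,-3]
    - [0,0,-5]
    - [0,0,-5]
    - [0,0,0]
    - [0,0,0]
  twist: [0,0,0,0,0,0,0,0]
  gripper: 9.3

```text
t: 25.02
tool_pos: [0.413, -0.3153, 0.2237]
orientation: [0.002, -3.141, -0.0]
force: [0.1, 0.4, -0.5]
opening: 0.0931
gripper_force: 0.0
```

Request:
apply_moves:
  delta_pos:
    - [-0.2,5.8,0]
    - [-0.2,5.8,0]
    - [-0.2,5.8,0]
    - [-0.2,5.8,0]
    - [-0.3,5.8,0]
    - [-0.3,5.8,0]
    - [-0.3,5.8,0]
    - [-0.3,5.8,0]
  twist: [0,0,0,0,0,0,0,0]

```text
t: 26.02
tool_pos: [0.4313, 0.1503, 0.2222]
orientation: [0.002, -3.139, 0.001]
force: [1.8, 0.1, 0.8]
opening: 0.0926
gripper_force: 0.0
```

```bash
python3 - <<'E'
from h import *
chk()
t=cam("top");b=near(t,(.41,-.315,.078));e=np.array([418.3,231.5])+[1.50,-.30];print("err top",(ray(t,*b[0],.078)-ray(t,*e,.078)).round(4))
look((.434,.192,.068));look((.554,.324,.064))
E
```

```text
t 26.12 tcp [0.4307 0.1549 0.2221] F [-1.8  1.3 -0.1] open 0.0931
err scene [-0.0008  0.0008] 298 d 0.0614
err top [-0.0012  0.0006  0.    ]
top [229.5 190.2] 116 [0.5565 0.3248] d 0.0414
scene [373.8 182.6] 224 [0.4404 0.1869] d 0.0562
top [229.5 190.1] 113 [0.5575 0.3258] d 0.0410
scene [433.4 208.9] 167 [0.5621 0.3207] d 0.0450
```

Request:
apply_moves:
  delta_pos:
    - [-0.3,3.9,0]
    - [0,0,4]
    - [0,0,4]
    - [0,0,4]
    - [0,0,2.3]
    - [0,0,0]
    - [0,0,0]
  twist: [0,0,0,0,0,0,0]

```text
t: 27.25
tool_pos: [0.4365, 0.187, 0.0824]
orientation: [0.001, 3.14, 0.0]
force: [-0.1, 0.7, 1.1]
opening: 0.093
gripper_force: 0.0
```

Request:
apply_moves:
  delta_pos:
    - [0,0,0]
    - [0,0,0]
    - [0,0,0]
    - [0,0,0]
    - [0,0,0]
    - [0,0,0]
    - [0,0,0]
  twist: [0,0,0,0,0,0,0]
  gripper: 4.5

```text
t: 28.12
tool_pos: [0.4359, 0.1879, 0.0818]
orientation: [-0.002, 3.141, 0.001]
force: [-1.2, 1.3, 5.6]
opening: 0.0645
gripper_force: 12.0
```

Request:
apply_moves:
  delta_pos:
    - [0,0,-2]
    - [0,0,-4]
    - [0,0,-2]
    - [-2,-5,0]
    - [-2,-5,0]
    - [-2,-5,0]
    - [-2,-4.9,0]
    - [0,0,0]
  twist: [0,0,0,0,0,0,0,0]

```text
t: 29.12
tool_pos: [0.5161, -0.0146, 0.1606]
orientation: [-0.005, -3.141, 0.002]
force: [0.1, 0.6, -1.3]
opening: 0.0644
gripper_force: 12.0
```

```bash
python3 - <<'E'
from h import *
p,c=where(3);look(p-[0,0,.0135],["scene"])
E
```

```text
t 29.27 tcp [ 0.5152 -0.0117  0.1604] F [-0.4 -0.  -1.1] open 0.0644
scene [309.  194.7] 264 [ 0.5189 -0.0136] d 0.0542
```

Request:
apply_moves:
  delta_pos:
    - [0,0,3]
    - [0,0,2.4]
    - [0,0,1.2]
    - [0,0,0.6]
    - [0,0,0.2]
    - [0,0,0]
  twist: [0,0,0,0,0,0]

```text
t: 30.08
tool_pos: [0.5163, -0.0113, 0.088]
orientation: [-0.002, 3.141, -0.0]
force: [0.0, -0.3, -1.4]
opening: 0.0644
gripper_force: 12.0
```

Request:
apply_moves:
  delta_pos:
    - [0,0,0.15]
    - [0,0,0]
  twist: [0,0]

```text
t: 30.32
tool_pos: [0.5166, -0.0114, 0.0868]
orientation: [-0.002, 3.14, -0.0]
force: [-1.1, 0.3, 4.7]
opening: 0.0646
gripper_force: 12.0
```

Request:
apply_moves:
  delta_pos:
    - [0,0,0]
    - [0,0,0]
    - [0,0,0]
    - [0,0,-3]
    - [0,0,-5]
    - [0,0,-5]
    - [0,0,-1.6]
    - [0,0,0]
  twist: [0,0,0,0,0,0,0,0]
  gripper: 9.3

```text
t: 31.32
tool_pos: [0.5164, -0.0114, 0.2327]
orientation: [-0.002, 3.139, -0.0]
force: [0.8, -0.2, -0.9]
opening: 0.0928
gripper_force: 0.0
```

```bash
python3 - <<'E'
from h import *
p,c=where(2);look((.513,-.011,.073))
X=(.513,-.011,.073)
b=near(c,X);print("bowl px",b[0]-proj(c,X))
hsv=cv2.cvtColor(c["frame"],cv2.COLOR_RGB2HSV)
u,v=proj(c,X).astype(int)
cv2.imwrite("pics/c7.png",cv2.resize(c["frame"][v-40:v+45,u-50:u+50],None,fx=6,fy=6,interpolation=cv2.INTER_CUBIC)[:,:,::-1])
E
```

```text
t 31.43 tcp [ 0.5152 -0.0112  0.2303] F [-0.1 -0.1 -0.6] open 0.0934
top [328.4 205.6] 91 [ 0.5001 -0.0097] d 0.0363
scene [309.4 213.3] 252 [ 0.5204 -0.0139] d 0.0544
bowl px [-0.71989144  2.26828218]
```

View pics/c7.png

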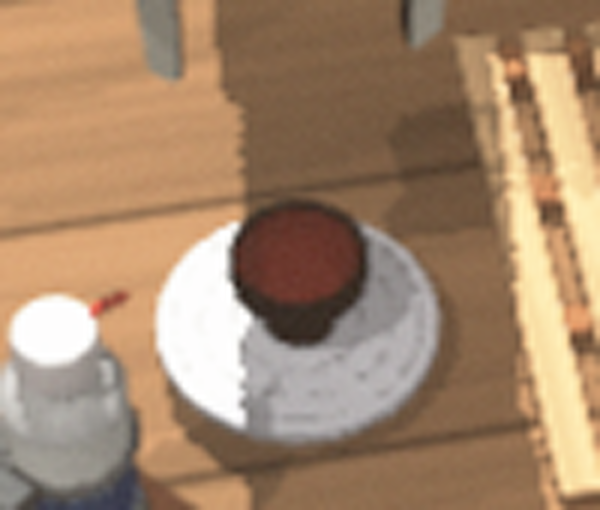

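bowl_b is upright in the middle of the stand: foot about (298,325) in the crop, stand centre about (298,322). Now its puff.

Request:
apply_moves:
  delta_pos:
    - [-3,-3.8,0]
    - [-3,-3.8,0]
    - [-3.2,-3.8,0]
    - [0,0,0]
    - [0,0,0]
    - [0,0,0]
    - [0,0,0]
    - [0,0,0]
  twist: [0,0,0,0,0,0,0,0]
  gripper: 0

```text
t: 32.52
tool_pos: [0.6078, -0.1246, 0.2322]
orientation: [-0.003, 3.141, -0.0]
force: [-0.1, -0.0, -0.2]
opening: 0.0172
gripper_force: 0.0
```

Request:
apply_moves:
  delta_pos:
    - [0,0,1.5]
    - [0,0,1.5]
    - [0,0,0]
    - [0,0,0]
  twist: [0,0,0,0]

```text
t: 33.02
tool_pos: [0.6078, -0.1252, 0.2014]
orientation: [0.002, -3.141, -0.0]
force: [0.2, 0.3, 0.2]
opening: 0.0007
gripper_force: 0.0
```

Request:
apply_moves:
  delta_pos:
    - [0,0,1.3]
    - [0,0,0]
  twist: [0,0]

```text
t: 33.28
tool_pos: [0.6093, -0.1256, 0.1906]
orientation: [-0.002, 3.137, -0.002]
force: [0.8, -0.6, 7.4]
opening: 0.0003
gripper_force: 3.3
```

Request:
apply_moves:
  delta_pos:
    - [0,0,0.3]
    - [0,0,0]
  twist: [0,0]

```text
t: 33.52
tool_pos: [0.6095, -0.1257, 0.1901]
orientation: [-0.002, 3.136, -0.003]
force: [-7.4, 1.4, 22.8]
opening: 0.0006
gripper_force: 11.3
```

Request:
apply_moves:
  delta_pos:
    - [0,0,0]
    - [0,0,0]
    - [0,0,-3]
    - [0,0,-3.5]
    - [3,4,0]
    - [3.1,3.7,0]
    - [3.1,3.8,0]
    - [0,0,0]
  twist: [0,0,0,0,0,0,0,0]

```text
t: 34.52
tool_pos: [0.5143, -0.0082, 0.2504]
orientation: [0.006, -3.141, -0.001]
force: [0.0, 0.4, 0.7]
opening: 0.0005
gripper_force: 0.0
```

Request:
apply_moves:
  delta_pos:
    - [0,0,0]
    - [0,0,0]
    - [0,0,0]
    - [0,0,0]
    - [0,0,0]
    - [0,0,0]
    - [0,0,0]
    - [0,0,0]
  twist: [0,0,0,0,0,0,0,0]
  gripper: 9.3

```text
t: 35.52
tool_pos: [0.5157, -0.0102, 0.2508]
orientation: [0.002, -3.142, 0.0]
force: [0.4, 0.4, -0.7]
opening: 0.076
gripper_force: 0.0
```

```bash
python3 - <<'E'
from h import *
p,c=where(2);look((.513,-.011,.073),["scene"]);look((.554,.324,.064));chk()
E
```

```text
t 35.62 tcp [ 0.5158 -0.0103  0.2508] F [0.  0.1 0. ] open 0.0840
scene [309.3 213.3] 251 [ 0.5202 -0.0142] d 0.0543
top [229.5 190.8] 129 [0.555  0.3258] d 0.0438
scene [433.4 208.8] 168 [0.5618 0.3208] d 0.0452
t 35.88 tcp [ 0.5158 -0.0103  0.2508] F [-0.2 -0.5 -0.4] open 0.0928
err scene [-0.0012  0.001 ] 298 d 0.0614
```

Request:
apply_moves:
  delta_pos:
    - [0.2,0,4]
    - [0,0,4]
    - [0,0,4]
    - [0,0,3]
    - [0,0,1.5]
    - [0,0,0]
  twist: [0,0,0,0,0,0]

```text
t: 36.62
tool_pos: [0.5131, -0.0102, 0.0851]
orientation: [0.002, -3.14, -0.0]
force: [0.5, 0.1, 0.5]
opening: 0.0931
gripper_force: 0.0
```

Request:
apply_moves:
  delta_pos:
    - [0,0,0]
    - [0,0,0]
    - [0,0,0]
    - [0,0,0]
    - [0,0,0]
    - [0,0,0]
    - [0,0,0]
  twist: [0,0,0,0,0,0,0]
  gripper: 4.5

```text
t: 37.5
tool_pos: [0.5144, -0.0104, 0.0866]
orientation: [-0.002, 3.14, -0.0]
force: [-0.7, -1.2, 5.1]
opening: 0.0643
gripper_force: 12.0
```

Request:
apply_moves:
  delta_pos:
    - [0,0,-2]
    - [0,0,-4]
    - [0,0,-4]
    - [0,0,0]
  twist: [0,0,0,0]

```text
t: 38.0
tool_pos: [0.5159, -0.0105, 0.1894]
orientation: [-0.002, 3.135, -0.001]
force: [0.2, -0.2, -1.2]
opening: 0.0646
gripper_force: 12.0
```

Request:
apply_moves:
  delta_pos:
    - [1.7,-5.1,0]
    - [1.7,-5.1,0]
    - [1.7,-5.1,0]
    - [1.7,-5.1,0]
    - [1.7,-5.1,0]
    - [1.8,-5,0]
    - [0,0,0]
    - [0,0,0]
  twist: [0,0,0,0,0,0,0,0]

```text
t: 39.0
tool_pos: [0.4106, -0.3146, 0.1843]
orientation: [0.0, -3.14, -0.003]
force: [-0.3, 0.1, -1.1]
opening: 0.0643
gripper_force: 12.0
```

```bash
python3 - <<'E'
from h import *
p,c=where(3);R=p-[0,0,.0135]
b=near(c,R);print(b[0],b[1],"pixbias",b[0]-proj(c,R),"d",eqd(c,b[2],R[2])[1])
# error vs nest axis: base corrected along the vertical
sh=proj(c,(.41,-.315,R[2]))-proj(c,(.41,-.315,.057));e=np.array([195.5,205.1])+sh
print("err",(ray(c,*b[0],R[2])-ray(c,*e,R[2]))[:2].round(4))
E
```

```text
t 39.15 tcp [ 0.4113 -0.3141  0.1849] F [ 0.5  0.5 -1.5] open 0.0646
[187.24324324 176.58687259] 259 pixbias [-0.51684769  2.05432448] d 0.05532464374634974
err [0.0002 0.0015]
```

Request:
apply_moves:
  delta_pos:
    - [0.1,-0.1,3]
    - [0,0,2.5]
    - [0,0,1]
    - [0,0,0.3]
    - [0,0,0.2]
    - [0,0,0]
  twist: [0,0,0,0,0,0]

```text
t: 39.9
tool_pos: [0.4106, -0.3168, 0.1166]
orientation: [-0.002, 3.141, -0.002]
force: [0.9, -0.2, -0.2]
opening: 0.0647
gripper_force: 12.0
```

Request:
apply_moves:
  delta_pos:
    - [0,0,0.15]
    - [0,0,0.1]
    - [0,0,0]
  twist: [0,0,0]

```text
t: 40.28
tool_pos: [0.4101, -0.3164, 0.1132]
orientation: [0.002, -3.142, -0.0]
force: [0.2, -0.5, -1.1]
opening: 0.0647
gripper_force: 12.0
```

Request:
apply_moves:
  delta_pos:
    - [0,0,0.15]
    - [0,0,0]
  twist: [0,0]

```text
t: 40.52
tool_pos: [0.4101, -0.3164, 0.1117]
orientation: [0.002, -3.142, 0.0]
force: [-1.0, -0.2, -1.4]
opening: 0.0644
gripper_force: 12.0
```

```bash
python3 -c "
from h import *
chk(z=.099)"
```

```text
t 40.62 tcp [ 0.4101 -0.3164  0.1117] F [ 0.3  0.6 -1.5] open 0.0644
err scene [-0.0004 -0.0008] 245 d 0.0552
```

Request:
apply_moves:
  delta_pos:
    - [0,0.1,0.1]
    - [0,0,0.1]
    - [0,0,0]
  twist: [0,0,0]

```text
t: 41.0
tool_pos: [0.4109, -0.3163, 0.1116]
orientation: [-0.002, 3.14, -0.003]
force: [-2.1, 0.2, 9.9]
opening: 0.0644
gripper_force: 12.0
```

Request:
apply_moves:
  delta_pos:
    - [0,0,0]
    - [0,0,0]
    - [0,0,0]
    - [0,0,-3]
    - [0,0,-5]
    - [0,0,-3]
    - [0,0,0]
    - [0,0,0]
  twist: [0,0,0,0,0,0,0,0]
  gripper: 9.3

```text
t: 42.0
tool_pos: [0.4098, -0.315, 0.2186]
orientation: [0.002, -3.141, -0.002]
force: [-0.5, -0.2, -0.0]
opening: 0.0927
gripper_force: 0.0
```

Request:
apply_moves:
  delta_pos:
    - [-1.5,6,0]
    - [-1.5,6,0]
    - [-1.5,6,0]
    - [-1.5,6,0]
    - [-1.5,6,0]
    - [-1.5,6,0]
    - [-1.5,6,0]
    - [-1.5,6,0]
  twist: [0,0,0,0,0,0,0,0]

```text
t: 43.0
tool_pos: [0.5287, 0.1666, 0.2175]
orientation: [0.002, -3.139, 0.001]
force: [1.1, -0.3, 0.1]
opening: 0.0929
gripper_force: 0.0
```

```bash
python3 - <<'E'
from h import *
chk(z=.099)
t=cam("top");z=.099;b=near(t,(.41,-.315,z));e=np.array([418.3,231.5])+proj(t,(.41,-.315,z))-proj(t,(.41,-.315,.057));print("err top",(ray(t,*b[0],z)-ray(t,*e,z)).round(4),eqd(t,b[2],z)[1])
look((.554,.324,.064))
E
```

```text
t 43.10 tcp [0.5287 0.1716 0.217 ] F [-2.8  1.   0.6] open 0.0930
err scene [-0.0008 -0.0008] 240 d 0.0547
err top [-0.001 -0.001  0.   ] 0.05653444480393964
top [402.8 142.5] 296 [ 0.7177 -0.2691] d 0.0678
scene [433.3 208.8] 166 [0.5617 0.3207] d 0.0449
```

Request:
apply_moves:
  delta_pos:
    - [-0.9,5.2,0]
    - [-0.9,5.2,0]
    - [-0.8,5,0]
    - [0,0,4]
    - [0,0,3]
    - [0,0,0]
    - [0,0,0]
  twist: [0,0,0,0,0,0,0]

```text
t: 44.12
tool_pos: [0.5562, 0.3177, 0.151]
orientation: [0.001, 3.141, 0.0]
force: [-1.4, -0.4, -0.4]
opening: 0.093
gripper_force: 0.0
```

```bash
python3 - <<'E'
from h import *
where(3);look((.555,.327,.064))
E
```

```text
t 44.27 tcp [0.5566 0.3184 0.1519] F [0.4 0.1 0.3] open 0.0930
top [402.7 142.5] 297 [ 0.7177 -0.2689] d 0.0679
scene [433.4 208.8] 166 [0.5618 0.3207] d 0.0449
```

Request:
apply_moves:
  delta_pos:
    - [0.1,0.8,3]
    - [0,0,3]
    - [0,0,1.4]
    - [0,0,0]
    - [0,0,0]
  twist: [0,0,0,0,0]

```text
t: 45.0
tool_pos: [0.5553, 0.3271, 0.0774]
orientation: [-0.002, 3.14, 0.001]
force: [0.4, 1.0, 0.2]
opening: 0.0928
gripper_force: 0.0
```

Request:
apply_moves:
  delta_pos:
    - [0,0,0]
    - [0,0,0]
    - [0,0,0]
    - [0,0,0]
    - [0,0,0]
    - [0,0,0]
    - [0,0,0]
    - [0,0,0]
  twist: [0,0,0,0,0,0,0,0]
  gripper: 3.5

```text
t: 46.0
tool_pos: [0.5544, 0.3267, 0.0758]
orientation: [0.002, -3.142, 0.0]
force: [-0.1, -0.4, 1.0]
opening: 0.0524
gripper_force: 12.0
```

Request:
apply_moves:
  delta_pos:
    - [0,0,-3]
    - [0,0,-5]
    - [0.7,-5.6,0]
    - [0.7,-5.6,0]
    - [0.7,-5.6,0]
    - [0.7,-5.6,0]
    - [0.7,-5.7,0]
    - [0.7,-5.7,0]
  twist: [0,0,0,0,0,0,0,0]

```text
t: 47.0
tool_pos: [0.5123, -0.0129, 0.1558]
orientation: [-0.002, 3.141, 0.0]
force: [0.5, -0.7, -0.8]
opening: 0.0527
gripper_force: 12.0
```

```bash
python3 - <<'E'
from h import *
cam("scene");cam("scene")
p,c=where(3);look(p-[0,0,.0125],["scene"])
E
```

```text
t 47.25 tcp [ 0.5126 -0.0123  0.1557] F [ 0.4  0.6 -0.7] open 0.0521
scene [308.8 195.7] 148 [ 0.5191 -0.0142] d 0.0406
```

Centred; lower.

Request:
apply_moves:
  delta_pos:
    - [0,0,3]
    - [0,0,2.4]
    - [0,0,1.2]
    - [0,0,0.5]
    - [0,0,0.2]
    - [0,0,0]
  twist: [0,0,0,0,0,0]

```text
t: 48.05
tool_pos: [0.5134, -0.0112, 0.0835]
orientation: [-0.002, 3.14, -0.0]
force: [-0.2, 1.4, -1.1]
opening: 0.0526
gripper_force: 12.0
```

Request:
apply_moves:
  delta_pos:
    - [0,0,0.15]
    - [0,0,0.1]
    - [0,0,0]
  twist: [0,0,0]

```text
t: 48.42
tool_pos: [0.5131, -0.0114, 0.0807]
orientation: [-0.002, 3.141, -0.0]
force: [-0.6, -0.1, 1.7]
opening: 0.0523
gripper_force: 12.0
```

Request:
apply_moves:
  delta_pos:
    - [0,0,0]
    - [0,0,0]
    - [0,0,0]
    - [0,0,-3]
    - [0,0,-5]
    - [0,0,-5]
    - [0,0,-2]
    - [0,0,0]
  twist: [0,0,0,0,0,0,0,0]
  gripper: 9.3

```text
t: 49.42
tool_pos: [0.5136, -0.0114, 0.2313]
orientation: [-0.002, 3.139, -0.001]
force: [-0.3, 0.4, 0.3]
opening: 0.093
gripper_force: 0.0
```

Request:
apply_moves:
  delta_pos:
    - [-3.1,-3.8,0]
    - [-3.1,-3.8,0]
    - [-3.2,-3.8,0]
    - [0,0,0]
    - [0,0,0]
    - [0,0,0]
    - [0,0,0]
    - [0,0,0]
  twist: [0,0,0,0,0,0,0,0]
  gripper: 0

```text
t: 50.42
tool_pos: [0.6069, -0.1246, 0.2308]
orientation: [-0.003, 3.141, -0.0]
force: [-0.5, 0.0, 0.0]
opening: 0.0175
gripper_force: 0.0
```

```bash
python3 - <<'E'
from h import *
where(3);look((.513,-.011,.069));chk(z=.099)
c=cam("scene");u,v=proj(c,(.513,-.011,.07)).astype(int)
cv2.imwrite("pics/c8.png",cv2.resize(c["frame"][v-50:v+45,u-80:u+50],None,fx=5,fy=5,interpolation=cv2.INTER_CUBIC)[:,:,::-1])
E
```

```text
t 50.58 tcp [ 0.6069 -0.1249  0.2307] F [ 0.6 -0.4  0.7] open 0.0055
top [328.2 201.6] 121 [ 0.514  -0.0093] d 0.0421
scene [309.2 214.2] 148 [ 0.52   -0.0146] d 0.0417
t 50.77 tcp [ 0.6069 -0.1252  0.2303] F [-0.2  0.1 -0.1] open 0.0006
err scene [-0.0008 -0.0009] 245 d 0.0553
```

View pics/c8.png

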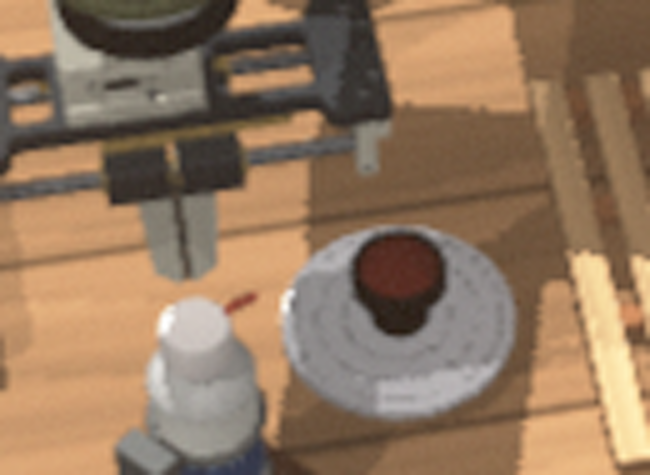

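bowl_d stands alone at the stand centre (400,310), and the closed fingertips (185,275) are above the cap (195,315). Press now.

Request:
apply_moves:
  delta_pos:
    - [0,0,1.5]
    - [0,0,1.5]
    - [0,0,0]
    - [0,0,0]
  twist: [0,0,0,0]

```text
t: 51.32
tool_pos: [0.6068, -0.1251, 0.2]
orientation: [0.002, -3.141, -0.0]
force: [0.1, -1.1, 0.5]
opening: 0.0004
gripper_force: 0.0
```

Request:
apply_moves:
  delta_pos:
    - [0,0,1.5]
    - [0,0,0]
  twist: [0,0]

```text
t: 51.58
tool_pos: [0.6089, -0.1258, 0.1901]
orientation: [-0.002, 3.135, -0.003]
force: [-6.4, 1.7, 23.7]
opening: 0.0005
gripper_force: 11.7
```

Request:
apply_moves:
  delta_pos:
    - [0,0,0]
    - [0,0,0]
    - [0,0,0]
    - [0,0,-3]
    - [0,0,-3.5]
    - [3.1,3.8,0]
    - [3.1,3.8,0]
    - [3.1,3.8,0]
  twist: [0,0,0,0,0,0,0,0]

```text
t: 52.58
tool_pos: [0.5129, -0.0104, 0.2499]
orientation: [-0.001, 3.141, 0.0]
force: [0.7, 1.3, 0.5]
opening: 0.0004
gripper_force: 0.0
```

Request:
apply_moves:
  delta_pos:
    - [0,0,0]
    - [0,0,0]
    - [0,0,0]
    - [0,0,0]
    - [0,0,0]
    - [0,0,0]
    - [0,0,0]
    - [0,0,0]
  twist: [0,0,0,0,0,0,0,0]
  gripper: 9

```text
t: 53.58
tool_pos: [0.5138, -0.0113, 0.2503]
orientation: [-0.002, 3.142, -0.0]
force: [-0.2, 0.5, -0.2]
opening: 0.0759
gripper_force: 0.0
```

```bash
python3 - <<'E'
from h import *
where(3);look((.513,-.011,.069),["scene"])
E
```

```text
t 53.73 tcp [ 0.5138 -0.0113  0.2503] F [-0.1 -0.1  0.4] open 0.0873
scene [309.5 214.2] 157 [ 0.52   -0.0137] d 0.0430
```

Request:
apply_moves:
  delta_pos:
    - [0,0,4]
    - [0,0,4]
    - [0,0,4]
    - [0,0,3]
    - [0,0,1.9]
    - [0,0,0]
  twist: [0,0,0,0,0,0]

```text
t: 54.52
tool_pos: [0.5128, -0.0112, 0.0801]
orientation: [0.002, -3.139, -0.0]
force: [-0.2, -0.1, 0.8]
opening: 0.0902
gripper_force: 0.0
```

Request:
apply_moves:
  delta_pos:
    - [0,0,0]
    - [0,0,0]
    - [0,0,0]
    - [0,0,0]
    - [0,0,0]
    - [0,0,0]
    - [0,0,0]
    - [0,0,0]
  twist: [0,0,0,0,0,0,0,0]
  gripper: 3.5

```text
t: 55.52
tool_pos: [0.5141, -0.0114, 0.0816]
orientation: [-0.002, 3.141, -0.0]
force: [-0.6, -0.6, 5.4]
opening: 0.0526
gripper_force: 12.0
```

Request:
apply_moves:
  delta_pos:
    - [0,0,-2]
    - [0,0,-4]
    - [0,0,-5]
    - [0,0,-1]
    - [0,0,0]
  twist: [0,0,0,0,0]

```text
t: 56.15
tool_pos: [0.5139, -0.0113, 0.2012]
orientation: [-0.002, 3.141, -0.0]
force: [-0.4, -1.2, -0.8]
opening: 0.0524
gripper_force: 12.0
```

Request:
apply_moves:
  delta_pos:
    - [1.7,-5.1,0]
    - [1.7,-5.1,0]
    - [1.7,-5.1,0]
    - [1.7,-5.1,0]
    - [1.7,-5.1,0]
    - [1.8,-5,0]
    - [0,0,0]
    - [0,0,0]
  twist: [0,0,0,0,0,0,0,0]

```text
t: 57.15
tool_pos: [0.4103, -0.3154, 0.1991]
orientation: [0.0, -3.139, -0.005]
force: [0.1, 0.7, -0.5]
opening: 0.0524
gripper_force: 12.0
```

```bash
python3 - <<'E'
from h import *
cam("scene");p,c=where(3);R=p-[0,0,.0125]
b=near(c,R);print(b[0],b[1],"pixbias",b[0]-proj(c,R),"d",eqd(c,b[2],R[2])[1])
sh=proj(c,(.41,-.315,R[2]))-proj(c,(.41,-.315,.057));e=np.array([195.5,205.1])+sh
print("err",(ray(c,*b[0],R[2])-ray(c,*e,R[2]))[:2].round(4))
E
```

```text
t 57.35 tcp [ 0.4114 -0.315   0.2004] F [-0.1  0.4 -0.3] open 0.0523
[185.3961039  172.22727273] 154 pixbias [-0.62044637  2.06465648] d 0.04240065770909454
err [0.0003 0.0003]
```

Request:
apply_moves:
  delta_pos:
    - [0.1,-0.1,3]
    - [0,0,2]
    - [0,0,1]
    - [0,0,0.4]
    - [0,0,0.2]
    - [0,0,0]
  twist: [0,0,0,0,0,0]

```text
t: 58.1
tool_pos: [0.4105, -0.3177, 0.1359]
orientation: [-0.002, 3.141, -0.001]
force: [-0.5, 0.1, -1.2]
opening: 0.0526
gripper_force: 12.0
```

Request:
apply_moves:
  delta_pos:
    - [0,0,0.15]
    - [0,0,0.15]
    - [0,0,0]
  twist: [0,0,0]

```text
t: 58.48
tool_pos: [0.4101, -0.3174, 0.1322]
orientation: [0.002, -3.141, -0.0]
force: [-0.1, 0.2, -0.3]
opening: 0.0526
gripper_force: 12.0
```

Request:
apply_moves:
  delta_pos:
    - [0,0.1,0.15]
    - [0,0,0.15]
    - [0,0,0]
  twist: [0,0,0]

```text
t: 58.85
tool_pos: [0.4103, -0.3165, 0.1296]
orientation: [-0.002, 3.141, -0.0]
force: [-0.3, 0.6, 2.9]
opening: 0.0519
gripper_force: 12.0
```

```bash
python3 -c "
from h import *
chk(z=.117)"
```

```text
t 58.95 tcp [ 0.4103 -0.3165  0.1296] F [-0.2  1.4  3.9] open 0.0524
err scene [-0.0006 -0.0012] 149 d 0.0428
```

Seated with light contact at the expected height. Release, retreat and check.

Request:
apply_moves:
  delta_pos:
    - [0,0,0]
    - [0,0,0]
    - [0,0,0]
    - [0,0,-3]
    - [0,0,-5]
    - [0,0,-3]
    - [0,6,0]
    - [0,6,0]
  twist: [0,0,0,0,0,0,0,0]
  gripper: 8.5

```text
t: 59.95
tool_pos: [0.41, -0.1956, 0.2397]
orientation: [0.001, 3.141, -0.0]
force: [1.3, 0.6, 0.5]
opening: 0.085
gripper_force: 0.0
```

Request:
apply_moves:
  delta_pos:
    - [0,6,0]
    - [0,6,0]
    - [0,6,0]
    - [0,6,0]
    - [0,0,0]
    - [0,0,0]
  twist: [0,0,0,0,0,0]

```text
t: 60.7
tool_pos: [0.4097, 0.0434, 0.2392]
orientation: [0.004, -3.142, 0.001]
force: [-0.2, 0.4, 0.5]
opening: 0.0855
gripper_force: 0.0
```

```bash
python3 - <<'E'
from h import *
z=.117;chk(z=z)
t=cam("top");b=near(t,(.41,-.315,z));e=np.array([418.3,231.5])+proj(t,(.41,-.315,z))-proj(t,(.41,-.315,.057));print("err top",(ray(t,*b[0],z)-ray(t,*e,z)).round(4))
c=cam("scene");out=[]
for c in(t,c):
    u,v=proj(c,(.41,-.315,.09)).astype(int);out.append(cv2.resize(c["frame"][v-35:v+35,u-40:u+40],None,fx=5,fy=5,interpolation=cv2.INTER_CUBIC))
cv2.imwrite("pics/c9.png",np.hstack(out)[:,:,::-1])
E
```

```text
t 60.80 tcp [0.4098 0.0425 0.2392] F [ 0.1  0.  -0.3] open 0.0849
err scene [-0.001  -0.0012] 153 d 0.0434
err top [-0.     -0.0014  0.    ]
```

View pics/c9.png

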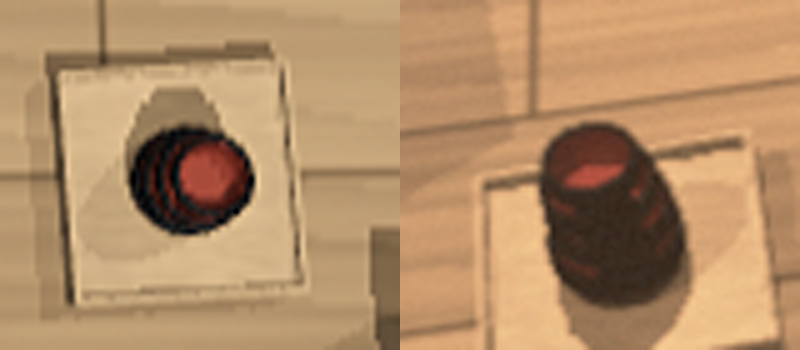

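The nest stands upright: the smallest bowl's mouth is at (213,175) in the top crop, displaced only by perspective. Both cameras put it within about 1.5 mm of the base axis. Handing in.

```bash
python3 -c "
from plant import robot
print(robot.close_job())"
```

```text
the job is handed in; nothing more can be done
None
```

The job is handed in: bowls a, b and d (no c on the rack) each got one puff of about half a second alone on the stand and were nested in that order. By the cameras each sits within about 1.5 mm of the base's centre; bowl_a first landed about 4 mm off and was re-centred before bowl_b was touched.

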